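# Turn the lower stack-nest tote and stack the carrier on it

## Task

These two white totes are the stack-and-nest kind: set with their scooped (cut-down) ends at opposite ends they stack, set the same way round one sinks into the other. First turn the tote on the turntable until its scooped end points straight away from the pointer on the turntable's base; then put the tote with the carrying handle on top of it with its own scooped end over the pointer, gently, so that its four feet stand in the seats of the rim and it sits level and stacked, and let go. Keep the handled tote upright and never let it sink into the lower one, and leave the flask, the two bottles and the stack of plates standing where they are.

Things in the scene. Friction and masses are not known exactly. Their poses are not given: they have to be found in the camera images.
- turntable: Fixed bench turntable: round aluminium base 176 mm across, 12 mm high; origin at the centre of its underside on the bench, on the turning axis, z up. A tongue along its own -x, to 138 mm from the axis, carries a small upright fin, the pointer. The base never moves in an episode.
- pointer_tip (a point): Top of the pointer fin, 128 mm from the turning axis on the base's -x side, 27 mm above the bench.
- lower_tote (a joint): Angle of the lower tote on the turntable relative to the base (rad, counter-clockwise from above positive, no stops). 0: its scooped end is over the pointer (wrong); 3.14 or -3.14: scooped end straight away from the pointer (wanted). Friction of 0.06 N m stops it soon (it coasts a few degrees if pushed fast). It is fixed to the turning deck and cannot be lifted.
- lower_seat (a point): Centre of the lower tote's open top, at rim height, 80 mm above the bench, on the turning axis; axes of the tote: scooped end at -x, long sides along x. Open white box, 166 x 132 mm over the rim, 60 mm high, underside 20 mm above the bench. Walls 4 mm, flaring: inside 124 x 74 mm at the 4 mm thick floor, 152 x 102 mm at the top; scooped end wall only 30 mm high.
- lower_scoop (a point): Middle of the lower tote's scooped end, 80 mm from the axis, at rim height.
- rim_seat (a point): One of the lower tote's four seats, at its floor (rim height). Each long rim, 51 to 66 mm off the centre line, has five blocks 6 mm high; between them, from the scooped end on, lie seat, slot, seat, slot, 26 mm long, centres at x = -54, -18, +18, +54 mm of the tote. Seats have an outer lip; slots are open downward to 30 mm above the tote's underside. This one is at x = -54, y = +58 mm.
- carrier: The loose handled tote, about 0.25 to 0.5 kg, same shape as the lower tote plus an arched handle across its middle; origin at the centre of its underside, scooped end at its -x, z up. Stacked, its underside is 52 mm above the lower tote's underside (72 mm above the bench); nested only 22 mm.
- carrier_grip (a point): Centre of the handled tote's straight grip, axes of that tote. The grip bar lies along the tote's y: 70 mm long, 14 mm wide (along x), 20 mm high, its centre over the tote's middle, 105 mm above its underside. Stacked, this point is 97 mm above lower_seat.
- carrier_foot (a point): Underside of one of the handled tote's four feet, here at x = +54, y = +55 mm of the tote; the others at x = +54 and -18 mm on both long sides. Each is 16 mm long, reaches 59 mm from the centre line, and its underside is 8 mm above the tote's underside. In a seat it has about 5 mm play each way along x, 4 mm across.
- carrier_scoop (a point): Middle of the handled tote's scooped end: 80 mm from its centre, 60 mm above its underside.
- flask_mid (a point): Bystander: conical flask with a plug, 80 mm across, 145 mm high; point half-way up.
- bottle_mid (a point): Bystander: white screw-cap bottle, 47 mm across, 100 mm high; point half-way up.
- washer_mid (a point): Bystander: wash bottle with bent spout, 85 x 58 mm, 151 mm high; point 55 mm up its body.
- plates_mid (a point): Bystander: stack of culture plates, 97 mm across, 108 mm high; point half-way up.

How it is judged:
By the outcome, as a careful person would: the job done as asked, in the order asked, and still so for the second after the job is handed in, with the robot touching nothing.
It also fails if it takes over 64 s, if anything falls off the work surface, if the arm or the gripper's body presses on something with over 40 N, if the wrist force passes 120 N, or if a joint passes its speed limit or range.

## Robot

A 6-joint arm with a two-finger parallel gripper is mounted at the origin on a cart in front of the work surface, level with it; the furniture and walls round the work are solid. World frame = base frame: x ahead of the robot, y to its left, z up, the work surface at z = 0. Lengths are in mm, angles in rad, forces in N, time in s.
With the tool pointing down it reaches from about 350 to 975 mm from the base axis. Payload 4.9 kg.
Tool frame: the origin (TCP) lies midway between the tips of the shut fingers; the grasp point (between the pads) lies 19 mm behind it; z points along the fingers, x is the direction in which the jaws open and shut, and the axes are right-handed (so a half turn about z gives the same grasp; the last joint's range is limited). The gripper opens to 85 mm and grips with 20 to 120 N. Pads are 22 mm wide; open, the fingers measure 114 mm over their backs; the gripper's body (76 mm by 85 mm) begins 54 mm behind the grasp point. The pads swing forward as they close: fully open they stand 13 mm farther back than shut.
Start: joints at [1.02, 0.053, 1.613, -0, 1.476, -0.119], TCP at [261.554, 567.619, 231.304] pointing down, gripper open.
Joint ranges: [-3.01, 3.01], [-1.01, 2.22], [0.06, 2.58], [-1.02, 4.17], [0.09, 2.62], [-3.14, 3.14]. Speed limits (rad/s): [2.57, 2.57, 3.14, 3.14, 3.14, 3.14].

## Interface

Orientations are given as [roll, pitch, yaw] about the fixed x, y, z axes, in that order (R = Rz(yaw) Ry(pitch) Rx(roll)).
In Python, from cell import ctrl gives the robot as it stands. Calls block until the motion is done:
- ctrl.move_pose(position, orientation): joint-space move of the TCP to a pose.
- ctrl.move_straight(position, orientation=None, velocity=150): straight line of the TCP; orientation=None keeps the orientation; velocity is the mean speed in mm/s.
- ctrl.goto_joints(angles): joint-space move.
- ctrl.open() and ctrl.gripper_close(strength=None): open the fingers fully, or close them until they stop; strength is the grip in N (None keeps the last).
- ctrl.dwell(seconds).
- ctrl.inverse_kinematics(position, orientation): joint angles nearest the present ones, or None.
- ctrl.sense(): the state.
- ctrl.snapshot(name): name is "side" or "top"; returns (picture, depth): 480x640x3 uint8, red, green, blue; 480x640 float32, mm along the optical axis (not along the pixel's ray), 0 where there is no reading.
- ctrl.camera_model(name): a dict with "K" (3x3 intrinsics, pixels), "R" (3x3) and "t" (3): a world point X has camera coordinates R X + t. Camera axes: x right, y down, z forward; pixel columns grow to the right and rows downward; lengths in mm; the calibration is good to about 2 mm. A picture is of the moment at which its call begins. camera_model takes no time and is no camera call.
A pose or a line that the arm cannot do raises ctrl.PlanningError and nothing moves.
- ctrl.close_job(): hands the job in, once; it reports no verdict.
The state is a dict: "t": time; "joint_positions": joint angles; "qd": joint speeds; "effort": joint torques, N m; "position": TCP position; "tool_rot": TCP orientation; "wrist_force": force on the tool from outside, world axes, zero at the start; "torque": the same for the moment, N m; "gripper_width": finger opening in mm.
Only numpy, scipy, OpenCV 4.12 (cv2) and the standard library are available. Lean on these libraries where they do the work, as an engineer would, in place of code of your own. Each camera call takes 0.05 s, during which the arm holds its last target. There are 200 camera calls.

## Working session

There is one attempt and no reset: what is moved stays moved. The work goes in short steps, each a Python script; the robot and the scene stay as the last script left them, time stands still between calls to the robot, and variables do not carry over. Pictures are saved under pics/ and viewed, about 8 in all and at most 12, crops included, and the job is handed in when it is done.

```bash
mkdir -p pics; ls; python3 - <<'E'
from cell import ctrl
import cv2,numpy as np
for n in("top","side"):
    p,d=ctrl.snapshot(n); cv2.imwrite(f"pics/{n}0.png",p[:,:,::-1]); np.save(f"pics/{n}0.npy",d)
    m=ctrl.camera_model(n); print(n,m["K"],m["R"],m["t"], (d==0).mean())
print(ctrl.sense())
E
```

```text
pics
top [[581.89163488   0.         313.78034902]
 [  0.         581.89163488 235.4655286 ]
 [  0.           0.           1.        ]] [[-0.08001529 -0.99674456  0.0098913 ]
 [-0.89037888  0.0670084  -0.45026139]
 [ 0.44813279 -0.0448348  -0.892842  ]] [ 101.73946339  537.37573386 1425.42751108] 0.003984375
side [[499.80860234   0.         314.15575555]
 [  0.         499.80860234 234.19247493]
 [  0.           0.           1.        ]] [[ 0.99689427 -0.07826633 -0.00872962]
 [-0.05912415 -0.67059894 -0.7394602 ]
 [ 0.05202076  0.73767977 -0.67314367]] [-533.36273694  155.37805574 1318.88026447] 0.003909505208333333
{'t': 0.1, 'joint_positions': array([ 1.01998529e+00,  5.33077003e-02,  1.61415971e+00,  1.06086252e-06,
        1.47601411e+00, -1.18998066e-01]), 'qd': array([-2.71551206e-04, -1.31717306e-03, -2.90624285e-03,  8.12579420e-05,
        1.04439042e-03, -7.00044055e-04]), 'effort': array([ 8.21790927e-04, -3.94903457e+01, -3.71363318e+01,  3.13789349e-05,
        3.91094713e-03,  3.11118708e-05]), 'position': array([261.27225826, 567.143046  , 230.17371054]), 'tool_rot': array([-3.14136736e+00,  1.87538494e-03,  1.13898346e+00]), 'wrist_force': array([-0.16458299,  0.40781755,  0.38487934]), 'torque': array([-0.02365102, -0.00906837,  0.07570105]), 'gripper_width': 85.39397919343537}
```

View pics/top0.png

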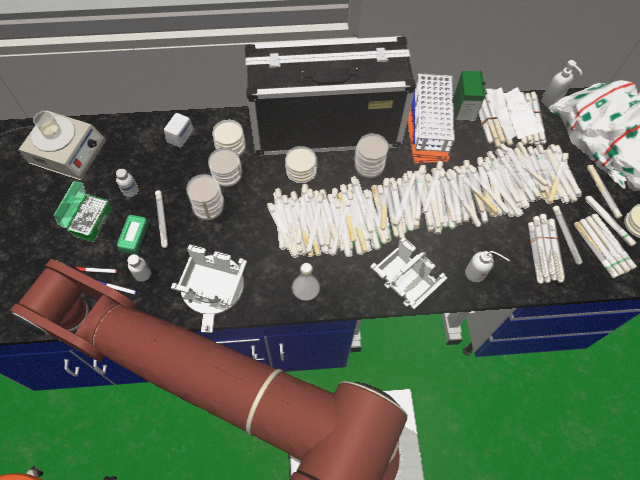

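View pics/side0.png

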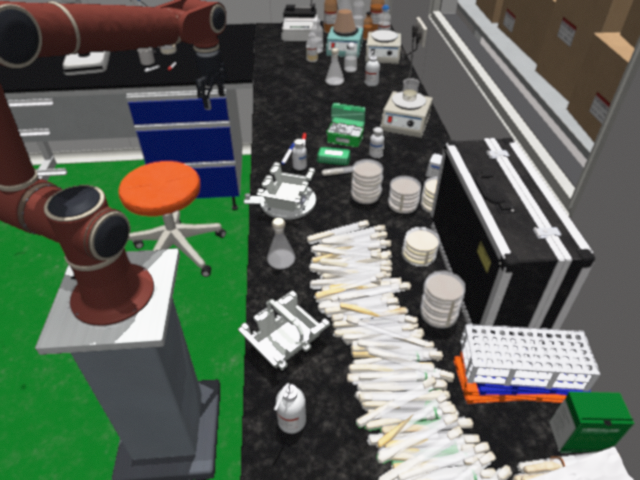

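Top view: turntable with the lower tote at about (210,278), pointer at (208,322), handled tote at (408,272), flask (306,283), bottle (139,268), wash bottle (482,265), plates (206,198). Next: enlarged crops, plus a metric top-down map from depth.

```bash
cat > h.py <<'E'
import numpy as np, cv2
from cell import ctrl
def cloud(n,d):
    m=ctrl.camera_model(n); K=m["K"];v,u=np.nonzero(d>0);z=d[v,u]
    c=np.stack([(u-K[0,2])/K[0,0]*z,(v-K[1,2])/K[1,1]*z,z],1)
    return (c-m["t"])@m["R"],u,v
def pix2z(n,uv,z):
    m=ctrl.camera_model(n); r=m["R"].T@np.linalg.solve(m["K"],[uv[0],uv[1],1.]); o=-m["R"].T@m["t"]
    return o+r*(z-o[2])/r[2]
E
python3 - <<'E'
from h import *
ims=[]
C={"top":[(150,225,120,110),(350,225,120,110)],"side":[(235,150,100,80),(225,275,120,100)]}
row=[]
for n in C:
    p=cv2.imread(f"pics/{n}0.png")
    for (x,y,w,h) in C[n]:
        row.append(cv2.resize(p[y:y+h,x:x+w],(400,300 if 1 else 0),interpolation=cv2.INTER_CUBIC))
cv2.imwrite("pics/crops.png",np.vstack([np.hstack(row[:2]),np.hstack(row[2:])]))
for n in C:
    P,u,v=cloud(n,np.load(f"pics/{n}0.npy"))
    b=(P[:,2]<8)&(P[:,2]>-15)&(P[:,0]>300)&(P[:,0]<900); print(n,"bench z",np.median(P[b,2]))
    for (x,y,w,h) in C[n]:
        s=(u>=x)&(u<x+w)&(v>=y)&(v<y+h)&(P[:,2]>30)&(P[:,2]<140)
        Q=P[s]; print(n,s.sum(),Q.min(0).round(),Q.max(0).round(),np.median(Q,0).round())
# ortho height map from both
G=[]
for n in C:
    P,u,v=cloud(n,np.load(f"pics/{n}0.npy")); im=cv2.imread(f"pics/{n}0.png")
    H=np.zeros((300,800,3),np.uint8)
    o=np.argsort(P[:,2]);P=P[o];c=im[v[o],u[o]]
    k=(P[:,2]>4)&(P[:,2]<180)&(P[:,0]>300)&(P[:,0]<600)
    P=P[k];X=(600-P[:,0]).astype(int);Y=((500-P[:,1])).astype(int)
    ok=(Y>=0)&(Y<800)
    col=cv2.applyColorMap(np.clip(P[:,2]*1.4,0,255).astype(np.uint8)[:,None],cv2.COLORMAP_JET)[:,0]
    H[X[ok],Y[ok]]=col[ok]; H=cv2.dilate(H,np.ones((2,2)))
    G.append(H)
cv2.imwrite("pics/ortho.png",np.vstack(G))
E
```

```text
top bench z 0.2041126534549463
top 1468 [344. 246.  30.] [563. 445.  94.] [500. 347.  72.]
top 2119 [ 344. -366.   30.] [618. -41. 121.] [ 513. -168.   52.]
side bench z -1.0859687043196187
side 1357 [389.  65.  30.] [651. 587. 140.] [468. 351.  61.]
side 2628 [ 346. -293.   30.] [611. -15. 118.] [ 483. -154.   54.]
```

View pics/crops.png

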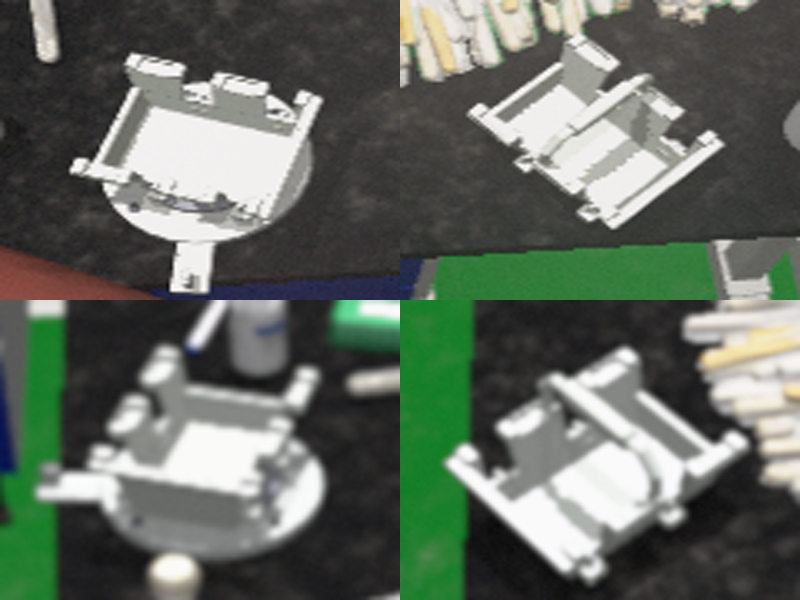

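View pics/ortho.png

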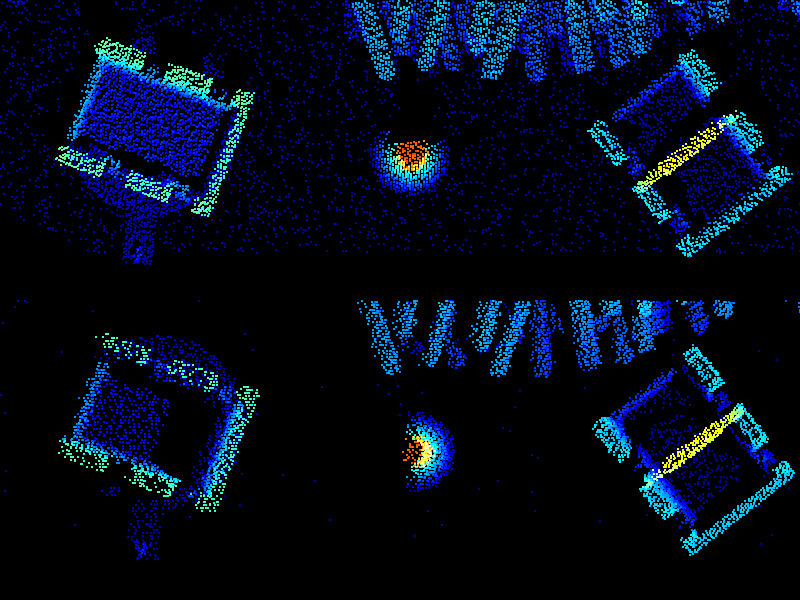

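Crops show the lower tote's scooped end pointing roughly +y and up (crop left), its full end toward the robot's right, and the carrier's scooped end up-left. Ortho map (px = 500−y, 600−x): lower tote centre about (155,128), pointer about (139,262), carrier centre about (690,155). Next, a proper fit.

```bash
cat >> h.py <<'E'
def rect(P,c,r,z0,z1):
    k=(np.hypot(P[:,0]-c[0],P[:,1]-c[1])<r)&(P[:,2]>z0)&(P[:,2]<z1)
    return P[k]
def minrect(Q):
    # outlier-trimmed minimum-area rectangle; angle of long side
    q=Q[:,:2].astype(np.float32)
    D=np.linalg.norm(q[:,None]-q[None],axis=2); q=q[(D<6).sum(1)>5]
    b=cv2.boxPoints(cv2.minAreaRect(q)); e=b[1]-b[0]; f=b[2]-b[1]
    if np.linalg.norm(e)<np.linalg.norm(f): e,f=f,e
    return b.mean(0).round(1), np.degrees(np.arctan2(e[1],e[0])).round(1)%180, np.linalg.norm(e).round(1),np.linalg.norm(f).round(1)
E
cat > meas.py <<'E'
from h import *
def run(D,lower=(472,348),car=(445,-190)):
    allP=[]
    for n in("top","side"):
        P,u,v=cloud(n,D[n]); allP.append(P)
    allP.append(np.vstack(allP))
    for n,P in zip(("top","side","both"),allP):
        print(n)
        print(" lower",minrect(rect(P,lower,112,76,94)))
        if car is not None:
            print(" carrier",minrect(rect(P,car,112,56,74)))
            B=rect(P,car,60,100,122)
            c=B[:,:2].mean(0); w,V=np.linalg.eigh(np.cov(B[:,:2].T)); a=np.degrees(np.arctan2(V[1,1],V[0,1]))%180
            print(" bar",minrect(B),"mean",c.round(1),"ang",a.round(1),"zmax",np.percentile(B[:,2],[50,90]).round(1))
if __name__=="__main__":
    D={n:np.load(f"pics/{n}0.npy") for n in("top","side")}
    run(D)
    for n in D:
        P,u,v=cloud(n,D[n])
        T=P[(P[:,0]<385)&(P[:,0]>325)&(P[:,1]>325)&(P[:,1]<400)&(P[:,2]>5)&(P[:,2]<35)]
        print(n,"tongue n",len(T),minrect(T[T[:,2]<18]),"tip",T[T[:,2]>20].mean(0).round(1),(T[:,2]>20).sum())
        # disc: points on 12mm plane
        k=(abs(P[:,2]-12)<4)&(np.hypot(P[:,0]-472,P[:,1]-348)<100)&(np.hypot(P[:,0]-472,P[:,1]-348)>70)
        q=P[k][:,:2].astype(np.float32); print(" disc",k.sum(),cv2.minEnclosingCircle(q))
        for nm,c,z in(("flask",(445,85),(60,150)),("bottle",(460,500),(40,110)),("plates",(600,350),(80,120)),("wash",(430,-340),(40,170))):
            k=(np.hypot(P[:,0]-c[0],P[:,1]-c[1])<110)&(P[:,2]>z[0])&(P[:,2]<z[1]); 
            if k.sum(): print(" ",nm,P[k].min(0).round(),P[k].max(0).round(),np.median(P[k],0).round())
E
python3 meas.py
```

```text
top
 lower (array([472.7, 344.9], dtype=float32), np.float32(69.2), np.float32(165.1), np.float32(135.7))
 carrier (array([ 447.6, -189.7], dtype=float32), np.float32(38.4), np.float32(165.7), np.float32(135.7))
 bar (array([ 449.3, -186.5], dtype=float32), np.float32(128.6), np.float32(104.2), np.float32(14.8)) mean [ 447.5 -185.2] ang 127.7 zmax [112.4 117.2]
side
 lower (array([476.4, 338.9], dtype=float32), np.float32(70.4), np.float32(161.7), np.float32(131.2))
 carrier (array([ 450. , -192.7], dtype=float32), np.float32(38.2), np.float32(165.1), np.float32(136.1))
 bar (array([ 452.4, -191.2], dtype=float32), np.float32(127.8), np.float32(106.4), np.float32(14.4)) mean [ 454.4 -195.7] ang 128.1 zmax [111.5 115.1]
both
 lower (array([474.4, 343.1], dtype=float32), np.float32(69.9), np.float32(170.1), np.float32(138.3))
 carrier (array([ 448.9, -191.3], dtype=float32), np.float32(38.4), np.float32(165.7), np.float32(140.0))
 bar (array([ 451.3, -189.2], dtype=float32), np.float32(128.6), np.float32(110.9), np.float32(14.9)) mean [ 451.5 -191.3] ang 127.7 zmax [111.9 115.9]
top to
[... 200 characters left out ...]
)
  flask [423.  67.  60.] [545. 119. 150.] [437.  90.  96.]
  bottle [424. 392.  40.] [545. 565. 109.] [507. 527.  74.]
  plates [508. 288.  80.] [709. 403. 117.] [684. 354.  93.]
  wash [ 386. -438.   40.] [ 482. -236.  156.] [ 442. -373.   78.]
side tongue n 82 (array([364. , 352.6], dtype=float32), np.float32(14.0), np.float32(33.5), np.float32(22.6)) tip [351.3 358.4  25.4] 11
 disc 362 ((468.8814697265625, 344.3229675292969), 96.76228332519531)
  flask [427.  61.  60.] [471.  97. 147.] [449.  75.  96.]
  bottle [430. 391.  40.] [550. 556. 103.] [511. 517.  66.]
  plates [513. 284.  80.] [709. 398. 112.] [690. 342.  92.]
  wash [ 383. -441.   40.] [ 487. -238.  153.] [ 455. -405.   82.]
```

Both views agree on the angles: the lower scoop points to 69.5°, the pointer to about 171.8°, and the carrier scoop to 38.3°. Positions are averaged over the two views. I'll grip the lower tote's full end wall and swing it about −77.7° along an arc.

```bash
cat > turn.py <<'E'
from h import *
C=np.array([474.5,342.]); R=79.5
def pose(phi,z,r=R):
    a=np.radians(phi); yaw=a-np.pi
    return [C[0]+r*np.cos(a),C[1]+r*np.sin(a),z],[np.pi,0,yaw]
E
python3 - <<'E'
from turn import *
ctrl.move_pose(*pose(249.5,170))
ctrl.move_straight(pose(249.5,58)[0],velocity=120)
s=ctrl.sense(); print(s["t"],s["wrist_force"].round(1))
ctrl.gripper_close(25)
s=ctrl.sense(); print(s["t"],s["wrist_force"].round(1),s["gripper_width"],s["position"].round(1))
if 4<s["gripper_width"]<20:
    for ph in np.linspace(249.5,171.8,9)[1:]:
        p,o=pose(ph,58); ctrl.move_straight(p,o,velocity=60)
        s=ctrl.sense(); print(round(s["t"],2),ph.round(1),s["wrist_force"].round(1),s["gripper_width"].round(1))
p,d=ctrl.snapshot("top"); cv2.imwrite("pics/t1.png",cv2.resize(p[200:360,110:330],None,fx=3,fy=3)[:,:,::-1])
E
```

```text
2.525 [-0.6 -0.4 -0.1]
3.175 [ 7.1 20.2 -7.3] 12.922602956185052 [449.5 273.4  59.8]Traceback (most recent call last):
  File "<stdin>", line 10, in <module>
AttributeError: 'float' object has no attribute 'round'
```

The fingers closed on the slanted wall (12.9 mm wide), centred at a smaller radius than assumed, and the crash was only a print error after the first arc step. I'll correct the centre and radius and continue.

```bash
sed -i 's/^C=.*/C=np.array([474.5,344.5]); R=76./' turn.py
python3 - <<'E'
from turn import *
s=ctrl.sense(); print(s["t"],s["position"],s["wrist_force"],s["gripper_width"])
for ph in np.linspace(239.8,171.8,8):
    p,o=pose(ph,59); ctrl.move_straight(p,o,velocity=60)
    s=ctrl.sense(); a=np.radians(ph); f=s["wrist_force"]
    e=s["position"]-p
    print(round(s["t"],2),round(ph,1),f.round(1),"radial F %.1f tang F %.1f  rad err %.1f tan err %.1f"%(f[0]*np.cos(a)+f[1]*np.sin(a),-f[0]*np.sin(a)+f[1]*np.cos(a),e[0]*np.cos(a)+e[1]*np.sin(a),-e[0]*np.sin(a)+e[1]*np.cos(a)),round(s["gripper_width"],1),s["torque"].round(2))
p,d=ctrl.snapshot("top"); cv2.imwrite("pics/t1.png",cv2.resize(p[200:360,110:330],None,fx=3,fy=3)[:,:,::-1])
E
```

```text
3.55 [437.5000763  278.60898049  59.7983622 ] [ 6.42603001 17.06788006 -7.71715589] 12.78479555950608
3.8 239.8 [ 0.1 -1.8  3.5] radial F 1.6 tang F 1.0  rad err -0.5 tan err 0.5 13.0 [ 0.24 -0.36 -0.07]
4.17 230.1 [-2.3 -2.8  6. ] radial F 3.7 tang F 0.1  rad err -0.2 tan err 0.1 13.3 [ 0.08 -0.13 -0.06]
4.53 220.4 [-4.6 -3.2  6.8] radial F 5.5 tang F -0.6  rad err 0.3 tan err -0.2 13.0 [-0.06  0.13  0.04]
4.9 210.7 [-7.5 -3.5  9.1] radial F 8.2 tang F -0.8  rad err 0.8 tan err -0.4 12.9 [-0.19  0.38  0.01]
5.27 200.9 [-10.5  -2.9  11.1] radial F 10.8 tang F -1.0  rad err 1.4 tan err -0.6 12.5 [-0.21  0.73  0.  ]
5.63 191.2 [-11.7  -1.9  11.8] radial F 11.8 tang F -0.5  rad err 2.1 tan err -0.8 12.9 [-0.06  1.02  0.06]
6.0 181.5 [-14.2   0.4  12.2] radial F 14.2 tang F -0.8  rad err 2.7 tan err -0.9 12.9 [0.   1.38 0.01]
6.37 171.8 [-15.7   2.5  11.3] radial F 15.9 tang F -0.2  rad err 3.4 tan err -0.9 12.5 [ 0.25  1.59 -0.02]
```

View pics/t1.png

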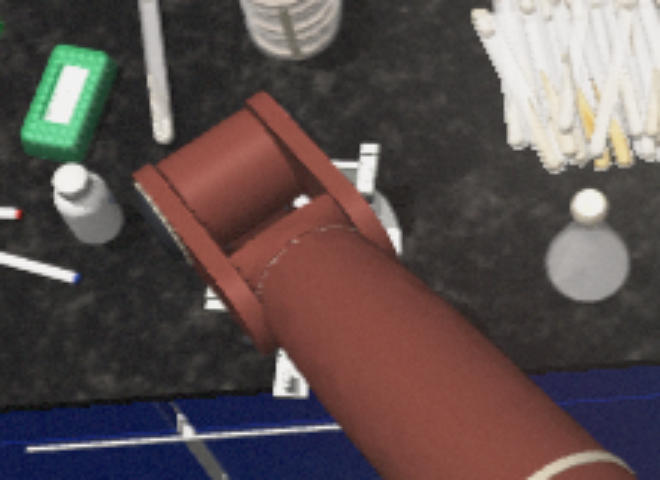

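The tote followed to the commanded angle with no tangential slip. The radial force puts the true axis near (471.2, 346.5), closest to the top camera's estimate. Next I'll release, go above the carrier and re-measure.

```bash
python3 - <<'E'
from turn import *
import meas
ctrl.open(); s=ctrl.sense(); p=s["position"]
ctrl.move_straight([p[0],p[1],200],velocity=200)
ctrl.move_pose([447.5,-188,230],[np.pi,0,np.radians(38.3-180)])
s=ctrl.sense(); print(s["t"],s["joint_positions"].round(2))
D={}
for n in("top","side"):
    p,d=ctrl.snapshot(n); D[n]=d; np.save(f"pics/{n}1.npy",d); cv2.imwrite(f"pics/{n}1.png",p[:,:,::-1])
meas.run(D)
for n in D:
    P,u,v=cloud(n,D[n]); T=P[(P[:,0]<385)&(P[:,0]>325)&(P[:,1]>325)&(P[:,1]<400)&(P[:,2]>20)&(P[:,2]<35)]
    print(n,"tip",np.median(T,0),len(T))
a=cv2.imread("pics/top1.png")[225:345,140:300]; b=cv2.imread("pics/side1.png")[150:230,225:335]
cv2.imwrite("pics/v1.png",np.hstack([cv2.resize(a,(400,300)),cv2.resize(b,(400,300))]))
E
```

```text
9.9417 [-0.55 -0.29  1.93  0.    1.5   1.92]
top
 lower (array([470.6, 349.6], dtype=float32), np.float32(172.5), np.float32(166.7), np.float32(133.1))
 carrier (array([ 394.5, -244.7], dtype=float32), np.float32(150.6), np.float32(137.8), np.float32(49.9))meas.py:13: RuntimeWarning: Mean of empty slice.
  c=B[:,:2].mean(0); w,V=np.linalg.eigh(np.cov(B[:,:2].T)); a=np.degrees(np.arctan2(V[1,1],V[0,1]))%180
  ret = um.true_divide(
  avg = a.mean(axis, **keepdims_kw)
meas.py:13: RuntimeWarning: Degrees of freedom <= 0 for slice
  c=B[:,:2].mean(0); w,V=np.linalg.eigh(np.cov(B[:,:2].T)); a=np.degrees(np.arctan2(V[1,1],V[0,1]))%180
  c *= np.true_divide(1, fact)
  c *= np.true_divide(1, fact)
Traceback (most recent call last):
  File "meas.py", line 14, in run
    print(" bar",minrect(B),"mean",c.round(1),"ang",a.round(1),"zmax",np.percentile(B[:,2],[50,90]).round(1))
                                                                      ~~~~~~~~~~~~~^^^^^^^^^^^^^^^^
IndexError: index -1 is out of bounds for axis 0 with size 0
```

```bash
python3 - <<'E'
from h import *
import meas
D={}
for n in("top","side"):
    p,d=ctrl.snapshot(n); D[n]=d; np.save(f"pics/{n}1.npy",d); cv2.imwrite(f"pics/{n}1.png",p[:,:,::-1])
meas.run(D,car=None)
for n in D:
    P,u,v=cloud(n,D[n]); T=P[(P[:,0]<385)&(P[:,0]>325)&(P[:,1]>325)&(P[:,1]<400)&(P[:,2]>20)&(P[:,2]<35)]
    print(n,"tip",np.median(T,0),len(T))
a=cv2.imread("pics/top1.png")[225:345,140:300]; b=cv2.imread("pics/side1.png")[150:230,225:335]
cv2.imwrite("pics/v1.png",np.hstack([cv2.resize(a,(400,300)),cv2.resize(b,(400,300))]))
E
```

```text
top
 lower (array([470.1, 349.5], dtype=float32), np.float32(172.2), np.float32(165.9), np.float32(132.5))
side
 lower (array([533.3, 339.4], dtype=float32), np.float32(81.6), np.float32(138.6), np.float32(47.9))
both
 lower (array([472. , 347.3], dtype=float32), np.float32(172.6), np.float32(169.4), np.float32(138.8))
top tip [345.59367605 362.92815507  26.25452027] 14
side tip [nan nan nan] 0
  return _methods._mean(a, axis=axis, dtype=dtype,
  ret = um.true_divide(
```

View pics/v1.png

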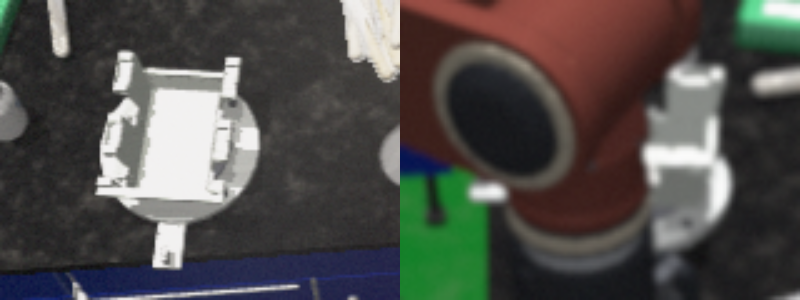

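Top view: the scooped end now points away from the pointer (tongue at (168,245) in the crop). The tote's axis is at 172.3° and the pointer at about 172–174°, so they agree within about 1.5°. Averaging the two orientations puts the axis at (471.4, 347). Now I'll grasp and lift the carrier.

```bash
python3 - <<'E'
from h import *
o=[np.pi,0,np.radians(38.3-180)]
ctrl.move_straight([448,-188.5,160],o,velocity=150)
ctrl.move_straight([448,-188.5,86],velocity=80)
s=ctrl.sense(); print(s["t"],s["wrist_force"].round(1))
ctrl.gripper_close(70)
s=ctrl.sense(); print(s["t"],s["wrist_force"].round(1),s["gripper_width"],s["position"].round(1))
ctrl.move_straight([448,-188.5,110],velocity=50)
s=ctrl.sense(); print(s["t"],s["wrist_force"].round(1),s["torque"].round(2),s["gripper_width"],s["position"].round(1))
if 10<s["gripper_width"]<20:
    ctrl.move_straight([448,-188.5,290],velocity=150)
    s=ctrl.sense(); print(s["t"],s["wrist_force"].round(1),s["torque"].round(2),s["gripper_width"],s["position"].round(1),s["tool_rot"].round(3))
for n in("top","side"):
    p,d=ctrl.snapshot(n); np.save(f"pics/{n}2.npy",d); cv2.imwrite(f"pics/{n}2.png",p[:,:,::-1])
E
```

```text
11.8333 [-0.  -0.3  0.2]
12.4833 [ 0.5  0.5 -0.3] 12.774500148652562 [ 448.1 -188.4   86.1]
13.1167 [ 0.6  0.3 -3.1] [-0.01  0.02 -0.02] 13.130805335010603 [ 448.  -188.5  110.1]
14.4667 [ 0.4  0.3 -2.8] [ 0.01  0.   -0.01] 12.982863405830901 [ 447.5 -188.2  288.5] [ 3.139e+00 -1.000e-03 -2.473e+00]
```

View pics/side2.png

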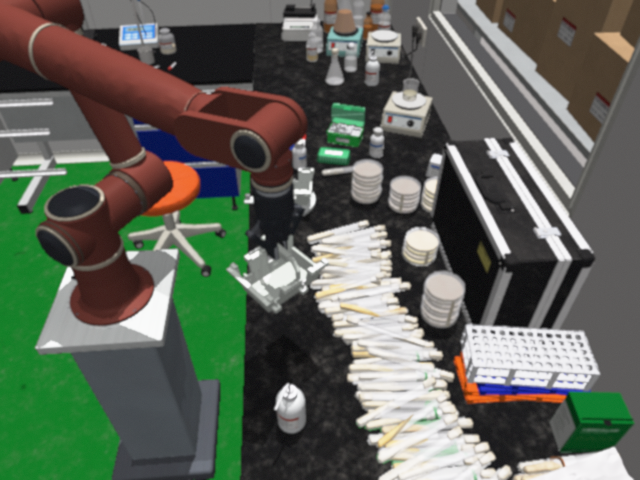

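The carrier hangs level (torque about 0, weight about 3 N, upright at around (278,275)). Now transfer at height over the flask and check alignment above the lower tote.

```bash
python3 - <<'E'
from h import *
o=[np.pi,0,np.radians(-7.7)]
ctrl.move_straight([471.4,347,290],o,velocity=180)
ctrl.move_straight([471.4,347,225],velocity=100)
ctrl.dwell(0.3)
s=ctrl.sense(); T=s["position"]; print(s["t"],s["wrist_force"].round(1),s["torque"].round(2),s["gripper_width"],T.round(1),s["tool_rot"].round(3))
im=[]
for n,c in(("top",(140,190,180,150)),("side",(215,110,140,117))):
    p,d=ctrl.snapshot(n); np.save(f"pics/{n}3.npy",d); cv2.imwrite(f"pics/{n}3.png",p[:,:,::-1])
    x,y,w,h=c; im.append(cv2.resize(p[y:y+h,x:x+w,::-1],(400,333),interpolation=cv2.INTER_CUBIC))
    P,u,v=cloud(n,d); col=p[v,u].astype(int); wht=(col.min(1)>110)&(np.ptp(col,1)<25)
    zr=T[2]-86+60
    Q=rect(P[wht],(471,347),120,zr-6,zr+11); print(n,"carrier rim",len(Q),minrect(Q), "z med",np.median(Q[:,2]))
    Q=rect(P[wht],(471,347),120,76,94); print(n,"lower",len(Q),minrect(Q))
cv2.imwrite("pics/v3.png",np.hstack(im))
E
```

```text
18.7917 [ 0.2  0.7 -2.6] [0.02 0.05 0.04] 13.086252053912219 [471.7 347.2 225.7] [-3.141e+00 -1.000e-03 -1.340e-01]
top carrier rim 154 (array([439.6, 411.4], dtype=float32), np.float32(171.5), np.float32(77.6), np.float32(18.1)) z med 202.4839235682822
top lower 162 (array([397.2, 374.5], dtype=float32), np.float32(76.6), np.float32(103.1), np.float32(18.9))
side carrier rim 414 (array([478.7, 344.8], dtype=float32), np.float32(172.5), np.float32(164.1), np.float32(137.9)) z med 199.47460488550755
side lower 244 (array([473.9, 341.4], dtype=float32), np.float32(174.2), np.float32(160.8), np.float32(131.5))
```

View pics/v3.png

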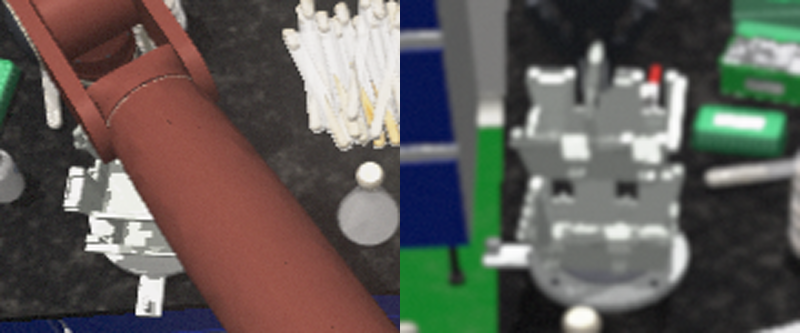

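Side view: the carrier is level, directly above the lower tote, with its scooped end over the pointer. The side-view offsets differ by a few mm at different heights, so I'll descend to just above the blocks and compare there.

```bash
python3 - <<'E'
from h import *
ctrl.move_straight([471.4,347,176],velocity=80)
ctrl.dwell(0.3)
s=ctrl.sense(); T=s["position"]; print(s["t"],s["wrist_force"].round(1),T.round(1))
im=[]
ax=np.radians(172.3-180); ex=np.array([np.cos(ax),np.sin(ax)]); ey=np.array([-ex[1],ex[0]])
for n,c in(("top",(165,240,100,84)),("side",(235,130,100,84))):
    p,d=ctrl.snapshot(n); np.save(f"pics/{n}4.npy",d); cv2.imwrite(f"pics/{n}4.png",p[:,:,::-1])
    x,y,w,h=c; im.append(cv2.resize(p[y:y+h,x:x+w,::-1],(400,336),interpolation=cv2.INTER_CUBIC))
    P,u,v=cloud(n,d); col=p[v,u].astype(int); wht=(col.min(1)>90)&(np.ptp(col,1)<30)
    for nm,zr in(("carrier",T[2]-86+60),("lower",80)):
        Q=rect(P[wht],(471,347),120,zr-5,zr+10); L=np.c_[(Q[:,:2]-T[:2])@ex,(Q[:,:2]-T[:2])@ey]
        print(n,nm,len(Q),minrect(Q),"x pct",np.percentile(L[:,0],[1,3,97,99]).round(1),"y",np.percentile(L[:,1],[1,3,97,99]).round(1))
cv2.imwrite("pics/v4.png",np.hstack(im))
E
```

```text
19.95 [ 0.9  0.6 -2.4] [471.7 347.2 176.6]
top carrier 156 (array([441. , 411.2], dtype=float32), np.float32(172.1), np.float32(82.2), np.float32(19.3)) x pct [-79.7 -78.1  -1.6   4. ] y [49.8 50.6 67.8 68.2]
top lower 202 (array([417.6, 392.5], dtype=float32), np.float32(38.9), np.float32(132.5), np.float32(68.1)) x pct [-84.4 -83.9   2.9   7.8] y [-29.7 -27.7  65.   66.5]
side carrier 392 (array([478.8, 344.7], dtype=float32), np.float32(171.7), np.float32(162.1), np.float32(136.9)) x pct [-73.6 -71.6  88.4  89.1] y [-69.2 -68.1  65.6  68. ]
side lower 220 (array([465.9, 288. ], dtype=float32), np.float32(160.6), np.float32(164.6), np.float32(43.9)) x pct [-78.5 -77.4  84.4  84.8] y [-70.1 -69.   43.2  52.8]
```

View pics/v4.png

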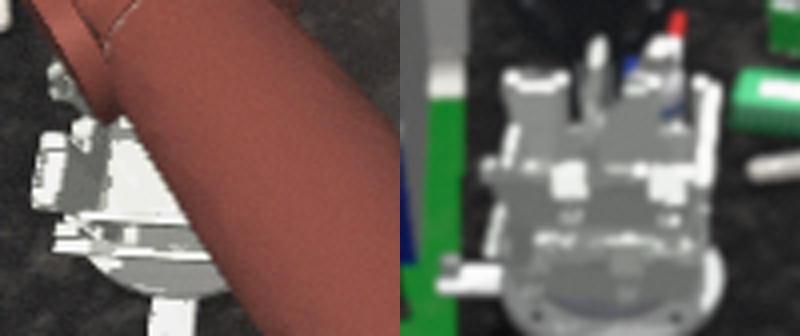

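Both views put the carrier's visible rim +4.6 mm along the tote's x from the lower one's. However, the rim outlines are about 3 mm short at the scooped ends: bar versus rim centre on the carrier shows this, and so do the lower tote's two orientations. Aligned would therefore read about +6, so I'll shift +1.5 mm and lower gently with force checks.

```bash
python3 - <<'E'
from h import *
x,y=472.9,347.0
ctrl.move_straight([x,y,172],velocity=30); ctrl.dwell(.1)
s=ctrl.sense(); f0=s["wrist_force"]; print(s["t"],f0.round(1),s["position"].round(1))
for z in [169,167,166,165,164,163,162,161,160,159,158,157]:
    ctrl.move_straight([x,y,z],velocity=15); s=ctrl.sense(); f=s["wrist_force"]-f0
    print(round(s["t"],2),z,f.round(1),s["torque"].round(2),s["position"].round(1))
    if f[2]>5 or np.hypot(f[0],f[1])>8: break
E
```

```text
20.4417 [ 0.9  0.  -2.6] [472.9 347.  171.8]
20.79 169 [-1.4 -0.2 -0. ] [0.04 0.04 0.  ] [472.8 347.  168.8]
21.07 167 [-1.7  0.7  0. ] [ 0.01  0.07 -0.02] [472.8 347.  166.8]
21.32 166 [-1.7 -0.   0.3] [-0.02 -0.07 -0.05] [472.9 347.  165.9]
21.57 165 [-0.3 -0.2  0.7] [ 0.    0.01 -0.02] [472.9 347.  164.9]
21.82 164 [-1.1 -0.2 -0.8] [-0.    0.    0.02] [472.9 347.  163.9]
22.07 163 [-1.   0.6 -0.2] [0.01 0.01 0.01] [472.8 347.  162.9]
22.32 162 [-1.1 -1.  -0.2] [-0.03 -0.   -0.  ] [472.9 347.  161.9]
22.57 161 [-0.7  0.   0.3] [ 0.07 -0.01  0.04] [472.8 347.  160.9]
22.82 160 [-0.7 -0.7 -0.7] [-0.02  0.   -0.01] [472.8 347.  159.9]
23.07 159 [-0.8 -0.9  0.9] [-0.04 -0.02  0.04] [472.8 347.  158.9]
23.32 158 [-1.6  0.5 -0.1] [ 0.09 -0.05  0.01] [473.  347.  158.1]
23.57 157 [-3.2 -0.6  5.6] [-0.2   0.36 -0.07] [473.1 347.2 158. ]
```

Contact came exactly at the stacked height (158), with no early touch on the 6 mm blocks. Release and verify.

```bash
python3 - <<'E'
from h import *
import meas
ctrl.move_straight([472.9,347,157.8],velocity=15)
ctrl.open(); s=ctrl.sense(); print(s["t"],s["wrist_force"].round(1))
ctrl.move_straight([472.9,347,260],velocity=100)
ctrl.move_pose([430,-60,330],[np.pi,0,-.1]); ctrl.dwell(.5)
s=ctrl.sense(); print(s["t"],s["gripper_width"])
im=[]
for n,c in(("top",(110,180,220,165)),("side",(225,120,120,90))):
    p,d=ctrl.snapshot(n); cv2.imwrite(f"pics/{n}5.png",p[:,:,::-1])
    x,y,w,h=c; im.append(cv2.resize(p[y:y+h,x:x+w,::-1],(400,300),interpolation=cv2.INTER_CUBIC))
    P,u,v=cloud(n,d); Q=rect(P,(473,347),112,126,146); print(n,"carrier rim",minrect(Q))
    for nm,q in(("-x",Q[Q[:,0]<430]),("+x",Q[Q[:,0]>515]),("-y",Q[Q[:,1]<300]),("+y",Q[Q[:,1]>395])): 
        if len(q): print("  ",nm,len(q),np.percentile(q[:,2],[50,90]).round(1))
    B=rect(P,(473,347),60,165,200); print("  bar",minrect(B),np.percentile(B[:,2],[50,90]).round(1))
    Q=rect(P,(473,347),112,76,94); print("  lower",minrect(Q))
    for nm,c in(("flask",(443,82)),("bottle",(508,520)),("plates",(600,350)),("wash",(440,-340))):
        for k,DD in(("before",np.load(f"pics/{n}0.npy")),("now",d)):
            PP,_,_=cloud(n,DD); q=PP[(np.hypot(PP[:,0]-c[0],PP[:,1]-c[1])<50)&(PP[:,2]>85 if nm!="bottle" else np.hypot(PP[:,0]-c[0],PP[:,1]-c[1])<50)&(PP[:,2]<160)&(PP[:,2]>40)]
            print("  ",nm,k,len(q),np.median(q,0).round(0) if len(q) else "")
cv2.imwrite("pics/v5.png",np.hstack(im))
E
```

```text
24.525 [-0.1 -0.2  0.2]
27.7333 85.56881724804012
top carrier rim (array([476.3, 348.8], dtype=float32), np.float32(172.3), np.float32(168.8), np.float32(133.5))
   -x 204 [134.7 140. ]
   +x 278 [132.6 138.3]
   -y 224 [135.  139.8]
   +y 251 [134.9 140.6]
  bar (array([472.1, 348.5], dtype=float32), np.float32(79.7), np.float32(116.3), np.float32(17.4)) [183.4 189.2]
  lower (array([469.7, 349.5], dtype=float32), np.float32(171.8), np.float32(164.7), np.float32(133.0))
   flask before 198 [439.  89. 138.]
   flask now 197 [439.  89. 138.]
   bottle before 328 [514. 538.  74.]
   bottle now 320 [513. 538.  75.]
   plates before 0 
   plates now 65 [556. 355. 131.]
   wash before 171 [ 448. -379.   98.]
   wash now 179 [ 448. -378.   97.]
side carrier rim (array([480.9, 339.6], dtype=float32), np.float32(171.0), np.float32(163.0), np.float32(127.2))
   -x 65 [132.8 136.8]
   +x 140 [131.3 136.7]
   -y 117 [132.3 137.1]
   +y 14 [134.1 138. ]
  bar (array([480.2, 356.1], dtype=float32), np.float32(81.0), np.float32(38.4), np.float32(9.8)) [184.1 186.9]
  lower (array([470.4, 331.2], dtype=float32), np.float32(177.6), np.float32(159.5), np.float32(116.9))
   flask before 221 [449.  77. 124.]
   flask now 219 [448.  77. 128.]
   bottle before 227 [526. 528.  70.]
   bottle now 171 [531. 529.  76.]
   plates before 1 [551. 359.  86.]
   plates now 42 [559. 352. 130.]
   wash before 31 [ 440. -382.   93.]
   wash now 37 [ 441. -382.   94.]
```

View pics/v5.png

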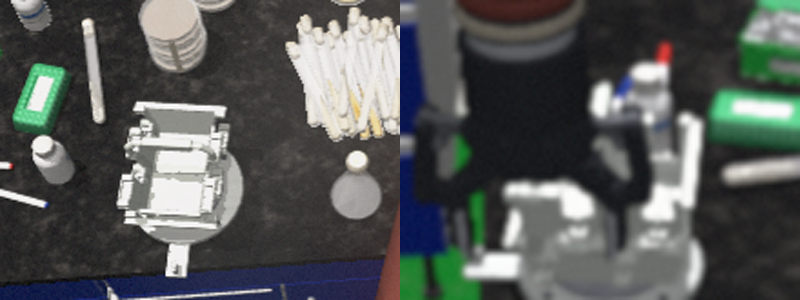

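The carrier is level (rim at 132, blocks at 138 all round, stacked height), aligned at 172° with its scooped end over the pointer, and the bystanders are standing. Handing in.

```bash
python3 -c "
from cell import ctrl
ctrl.close_job(); print(ctrl.sense()['t'])"
```

```text
the job is handed in; nothing more can be done
the job is handed in; nothing more can be done
```

I turned the lower tote about 78° clockwise so its scooped end points away from the pointer. I then set the handled tote on it with its own scooped end over the pointer, let go, and handed the job in. The last clock reading was about 28 s, before the final pictures.

**Stacking:** the feet touched down at the stacked height (TCP 158 mm) with about 6 N peak and no earlier contact on the blocks. After release, the carrier's rim measured about 132 mm and its blocks about 138 mm on all sides, so it is level and stacked, not nested.

**Alignment:** both totes measured about 172° in the top view. The pointer's direction came out at 172–174° depending on the estimate, so the lower tote may be up to about 2° off straight.

**Bystanders:** the flask and wash bottle read the same before and after, within 1 mm. The bottle also did in the top view, but its side reading was 5 mm different because the arm and gripper partly blocked that view. My numeric check of the plates looked in the wrong place; they are only confirmed by eye, standing in the last picture.

**Disagreements and faults:**
- The side camera disagreed with the top camera by 4–7 mm on position and was partly blocked at the end. I went by the top camera and the wrist forces.
- My first grip on the lower tote's wall was about 6 mm off in radius. It pressed about 21 N, and I corrected it during the turn.

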